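Drive out a castor's seized axle pin and park the wheel

TASK

This castor's brass axle pin is seized. With the blue drift punch, press on the pin's plain end until its headed end stands about 40 mm out on the other side, put the punch back on its wooden rest, then pull the pin right out by its bare shank or head and lay it in the steel tray. Then lift the red wheel out of the fork and lower it, still held, fully down between the yellow chocks so that it stands there and cannot roll; do not disturb the tape roll, the hammer or the green can.

Things in the scene. Friction and masses are not known exactly. Their poses are not given: they have to be found in the camera images.
- castor: Castor upside down on a fixed 150 x 150 x 15 mm board. Origin: centre of the board's underside; y along the axle. Grey cheeks 46 mm wide, tops at z = 95 mm, at y = +22 to +34 mm (tail side) and -22 to -40 mm (head side), with axle holes 15.5 mm wide at x = 0, z = 80 mm. Rubber saddle bars, not the pin, carry the wheel: it stays put without the pin.
- axle_tail_side (a point): Centre of the axle hole on the outer face of the tail-side cheek (castor +y): the punch enters here.
- axle_head_side (a point): Centre of the axle hole on the outer face of the head-side cheek (castor -y): the pin comes out here.
- pin: Brass axle pin: shank 14 x 77 mm, head 24 mm wide, 6 mm thick. Origin on the axis under the head; shank to +y, head to -y. At first the head touches the head-side cheek and the plain end stands 3 mm out of the other. It leaves towards castor -y; rust holds it with about 8 to 18 N for the first 12 to 15 mm, then it slides freely. Half way out it sags by up to 0.15 rad and stays.
- punch: Drift punch: blue square body 18 x 18 x 100 mm (y = -44 to +56 mm), steel nose 10 mm wide, 60 mm long, pointing to its -y (end at y = -104 mm), striking end to y = +78 mm. Origin on its axis near its centre of mass: grip it there across the flats (along its x). It lies level on the rest.
- punch_tip (a point): Centre of the end face of the punch's nose.
- rest: Wooden punch rest, fixed, 70 (x) x 110 (y) x 48 mm high; origin at the centre of its underside. Two blocks, 14 mm thick, at y = +-36 mm, each with a notch 30 mm wide, floor at z = 32 mm, in which the punch lies along y with its nose to -y. 58 mm free between the blocks, above a base 8 mm thick.
- rest_seat (a point): Where the punch's origin lies when it is on the rest: 41 mm above the rest's underside.
- tray: Open steel tray, fixed, outside 140 (x) x 190 (y) x 24 mm high, walls and floor 5 mm; origin at the centre of its underside.
- wheel: Castor wheel, red centre, black tyre: 100 mm in diameter, 36 mm wide, 0.25 to 0.5 kg, 20 mm bore. Origin at its centre; its y axis is the axle. It stands in the castor with its centre at castor z = 80 mm: 35 mm of it show above the cheeks; 4 mm gap to each cheek. Grip it from above across its flat faces.
- chock: Wheel chock, fixed: plywood base 130 (x) x 100 (y) x 8 mm with two yellow bars along y, tops at z = 22 mm, inner faces at x = +-32 mm. Origin at the centre of its underside. The wheel stands between the bars with its axle along y.
- chock_seat (a point): Where the wheel's centre lies when it is fully down in the chock: 60.5 mm above the chock's underside.
- tape: Bystander: masking tape roll lying flat, 90 mm in diameter, 24 mm high; origin at the centre of its underside.
- hammer: Bystander: hammer lying on the bench, about 300 mm long; origin near the middle of its length.
- oilcan: Bystander: upright green can 60 mm in diameter, 130 mm high; origin at the centre of its underside.
There are look-alikes about, which are no part of the job. What is shaped like the castor but purple is not meant. Leave any turquoise look-alike of the tray alone.

How it is judged:
On the way, in this order (a step that is already met when the one before it is completed fails the run):
1. the held punch has pushed the pin at least 25 mm out of the castor (y of pin in the frame of castor below -0.065 m and contact force between punch and pin above 0.05 N and contact force between punch and the fingers above 0.5 N).
2. the punch lies back on its rest, let go (distance between punch and rest_seat below 0.025 m and angle between the y axis of punch and the y axis of rest, either way round below 0.2 rad and contact force between punch and the fingers below 0.1 N), for 0.1 s.
3. the pin lies in the tray, let go (x of pin in the frame of tray between -0.065 and 0.065 m and y of pin in the frame of tray between -0.09 and 0.09 m and z of pin in the frame of tray below 0.026 m and contact force between pin and the fingers below 0.1 N), for 0.1 s.
4. the wheel, still held, is down between the chocks (distance between wheel and chock_seat below 0.012 m and angle between the y axis of wheel and the y axis of chock, either way round below 0.2 rad and contact force between wheel and the fingers above 0.5 N).
At the end, for the whole second after the job is handed in: the wheel stands between the chocks, its centre within 12 mm of the chock seat and its axle within 0.2 rad of the chock's y axis; the pin lies on the tray's floor inside its walls; the punch lies on its rest within 25 mm of the seat and 0.2 rad of its direction; all three at rest (distance between punch and rest_seat below 0.025 m and angle between the y axis of punch and the y axis of rest, either way round below 0.2 rad and x of pin in the frame of tray between -0.065 and 0.065 m and y of pin in the frame of tray between -0.09 and 0.09 m and z of pin in the frame of tray below 0.026 m and distance between wheel and chock_seat below 0.012 m and angle between the y axis of wheel and the y axis of chock, either way round below 0.2 rad and linear speed of each of pin, punch, wheel below 0.03 m/s); the robot touches nothing.
It fails at once if the tape roll was moved by more than 20 mm (distance of tape from where it was at the start of the episode above 0.02 m).
It fails at once if the hammer was moved by more than 20 mm (distance of hammer from where it was at the start of the episode above 0.02 m).
It fails at once if the green can was moved by more than 20 mm (distance of oilcan from where it was at the start of the episode above 0.02 m).
It also fails if it takes over 72 s, if anything falls off the work surface, if the arm or the gripper's body presses on something with over 40 N, if the wrist force passes 120 N, or if a joint passes its speed limit or range.

ROBOT

A 6-joint arm with a two-finger parallel gripper is mounted at the origin on the work surface. World frame = base frame: x ahead of the robot, y to its left, z up, the work surface at z = 0. Lengths are in m, angles in rad, forces in N, time in s.
With the tool pointing down it reaches from about 0.35 to 0.975 m from the base axis. Payload 4.9 kg.
Tool frame: the origin (TCP) lies between the finger pads; the fingertips stand 22 mm ahead of it and the grasp point (between the pads) lies 3 mm ahead of it; z points along the fingers, y is the line along which they close (so a half turn about z gives the same grasp; the last joint's range is limited). The gripper opens to 85 mm and grips with 20 to 120 N. Pads are 22 mm wide; open, the fingers measure 114 mm over their backs; the gripper's body (76 mm by 85 mm) begins 54 mm behind the grasp point. The pads swing forward as they close: fully open they stand 13 mm farther back than shut.
Start: joints at [-1.461, 0.053, 1.613, -0, 1.476, -0.119], TCP at [0.142, -0.609, 0.253] pointing down, gripper open.
Joint ranges: [-3.01, 3.01], [-1.01, 2.22], [0.06, 2.58], [-1.02, 4.17], [0.09, 2.62], [-3.14, 3.14]. Speed limits (rad/s): [2.57, 2.57, 3.14, 3.14, 3.14, 3.14].

INTERFACE

Orientations are given as a unit quaternion [w, x, y, z].
In Python, from plant import state, grab_frame, get_calibration, job_done, recognise, regions_of gives the robot as it stands.
- The arm moves only by the tool apply_moves, never from a script. Its argument "targets" is a list of rows, each an object with "translation": the shift along the tool's x, y, z normalised to -1 to 1, where 1 is 100 mm, a list of three; "twist": the turn about the tool's z normalised to -1 to 1, where 1 is 0.1 rad; "hand": the opening, from 0 (shut) to 1 (fully open). A call has 1 to 8 rows; each row shifts and turns the commanded pose from where the row before left it, along the tool's axes as they then stand; what a row does not reach is not made up. A row lasts 1/10 s, in which the tool goes at most 50 mm and 8.59 degrees, less where a joint would pass 70% of its speed; a pose out of reach is approached as far as the arm can. A call with a number of a shift or a turn outside -1 to 1 is refused whole. A call with a gripper value outside its range is refused whole. The fingers move at their own pace and stop on an object; the grip force is fixed at half the most. Time passes only in rows, so rows that do not move let the fingers close. It gives the time, the measured TCP pose, the force, the opening and the grip force at its end, in the units of the state.
- state(): the state, without advancing time (a new reading comes with each control period).
- grab_frame(name): name is "side" or "top" or "wrist"; returns the picture (384x512x3 uint8, red, green, blue); there is no depth.
- get_calibration(name): a dict with "camera_matrix" (3x3 intrinsics, pixels), "pose" (4x4, takes a point from camera to world coordinates). Camera axes: x right, y up, looking along -z (the intrinsics and any distortion apply to the point x, -y, -z); pixel columns grow to the right and rows downward; lengths in m; the calibration is good to about 2 mm. A picture is of the moment at which its call begins: read the wrist's pose just before it. get_calibration takes no time and is no camera call; for the wrist camera it gives the pose at the moment of the call.
- job_done(): hands the job in; it is judged then, once.
Trained networks look in the newest picture that a camera, given by its name, has taken for a name from the list of things; names that differ only in an ending like _2 or _b are one class to them, and where a whole thing is asked for, a point or a joint stands for the part that bears it (a point fixed in the world has none). Each returns a list of dicts, best first, with "score" (0 to 1); they miss things now and then, are a little off and sometimes report something else, mostly with a low value. They report only what shows in the picture. A call takes as long as a camera call. They do not tell look-alikes from the thing itself.
- recognise(camera, query): "point" ([x, y, z] in m, in world coordinates, good to about 4 mm: the middle of the surface that is visible of it).
- regions_of(camera, query): "pixels" (384x512 bool, what is visible of it).
The state is a dict: "time": time; "joint_pos": joint angles; "joint_vel": joint speeds; "joint_efforts": joint torques, N m; "tool_pos": TCP position; "tool_rot": TCP orientation; "contact_force": force on the tool from outside, world axes, zero at the start; "ft_torque": the same for the moment, N m; "gripper_width": opening from 0.0 (shut) to 1.0 (fully open); "grasp_force": force on a finger pad.
Only numpy, scipy, OpenCV 4.12 (cv2) and the standard library are available. Lean on these libraries where they do the work, as an engineer would, in place of code of your own. Each camera call takes 0.05 s, during which the arm holds its last target. There are 200 camera calls.

## Working session

There is one attempt and no reset: what is moved stays moved. The work goes in short steps, Python scripts to look and compute and a tool call to move; the robot and the scene stay as the last step left them, time stands still between calls to the robot, and variables do not carry over. Pictures are saved under pics/ and viewed, at most 10 in all, crops included, and the job is handed in when it is done.

Besides the shell and the picture viewer there is one more tool, called by a JSON object that holds its "op" and its "data". apply_moves: Moves the arm, as the interface text tells. Its arguments: {"type":"object","properties":{"targets":{"type":"array"}},"required":["targets"]}

```bash
ls; mkdir -p pics
python3 - <<'E'
from plant import *
import cv2,numpy as np
s=state();print(s['time'],s['tool_pos'],s['tool_rot'],s['gripper_width'])
for c in ['top','side']:
    f=grab_frame(c);cv2.imwrite(f'pics/{c}0.png',f[:,:,::-1])
    k=get_calibration(c);print(c,{a:np.round(np.array(b),4).tolist() if not isinstance(b,str) else b for a,b in k.items()})
    for q in ['castor','axle_tail_side','axle_head_side','pin','punch','punch_tip','rest','tray','wheel','chock','tape','hammer','oilcan']:
        print(q,[(np.round(r['point'],3).tolist(),round(r['score'],2)) for r in recognise(c,q)[:4]])
print(state()['time'])
E
```

```text
pics
0.0 [ 0.14169084 -0.60815723  0.25208205] [-1.01038906e-03  9.93464200e-01  1.14139659e-01  1.63468746e-05] 0.9987009726600113
top {'camera_matrix': [[479.4696, 0.0, 246.3979], [0.0, 479.4696, 189.6729], [0.0, 0.0, 1.0]], 'pose': [[-0.0094, 0.9778, -0.2092, 0.249], [-0.9999, -0.0082, 0.0068, 0.0968], [0.005, 0.2092, 0.9779, 1.5369], [0.0, 0.0, 0.0, 1.0]]}
castor [([0.311, -0.165, 0.018], 0.64), ([0.55, 0.001, 0.016], 0.63), ([0.756, 0.173, 0.024], 0.63)]
axle_tail_side [([0.304, -0.155, 0.022], 0.67), ([0.55, 0.004, 0.017], 0.63)]
axle_head_side [([0.554, 0.004, 0.018], 0.93), ([0.309, -0.163, 0.024], 0.77)]
pin []
punch [([0.433, -0.316, 0.051], 0.67)]
punch_tip [([0.432, -0.314, 0.053], 0.82)]
rest [([0.419, -0.325, 0.009], 0.96)]
tray [([0.425, 0.325, 0.002], 0.95), ([0.532, 0.592, 0.007], 0.69), ([0.423, -0.322, 0.009], 0.33)]
wheel []
chock [([0.625, 0.287, 0.009], 0.66), ([0.759, 0.17, 0.026], 0.21)]
tape [([0.758, 0.168, 0.024], 0.73)]
hammer [([0.743, -0.078, 0.025], 0.79), ([0.431, -0.316, 0.049], 0.41)]
oilcan [([0.666, -0.343, 0.124], 0.95), ([0.423, -0.322, 0.01], 0.
[... 252 characters left out ...]
1, -0.121, 0.017], 0.98), ([0.538, 0.026, 0.016], 0.72)]
axle_tail_side [([0.332, -0.116, 0.016], 0.68), ([0.541, 0.026, 0.019], 0.65), ([0.541, 0.002, 0.104], 0.57)]
axle_head_side [([0.536, 0.026, 0.018], 0.79), ([0.337, -0.117, 0.014], 0.64)]
pin []
punch [([0.429, -0.309, 0.045], 0.49)]
punch_tip [([0.424, -0.313, 0.047], 0.45)]
rest [([0.414, -0.296, 0.021], 0.84)]
tray [([0.425, 0.33, 0.005], 0.93), ([0.526, 0.597, 0.005], 0.69)]
wheel [([0.541, 0.004, 0.107], 0.56)]
chock [([0.624, 0.299, 0.005], 0.79), ([0.432, -0.309, 0.047], 0.32)]
tape [([0.751, 0.172, 0.014], 0.82), ([0.416, -0.295, 0.018], 0.55)]
hammer [([0.769, -0.069, 0.021], 0.81)]
oilcan [([0.664, -0.328, 0.081], 0.61)]
1.4
```

View pics/top0.png

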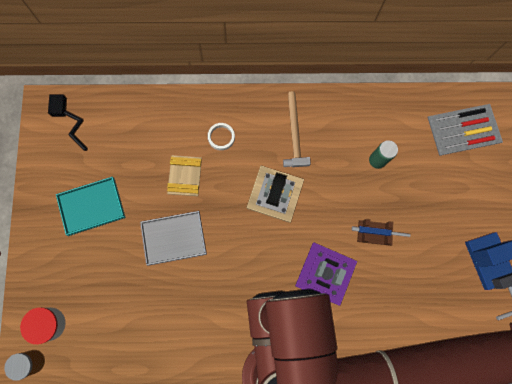

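View pics/side0.png

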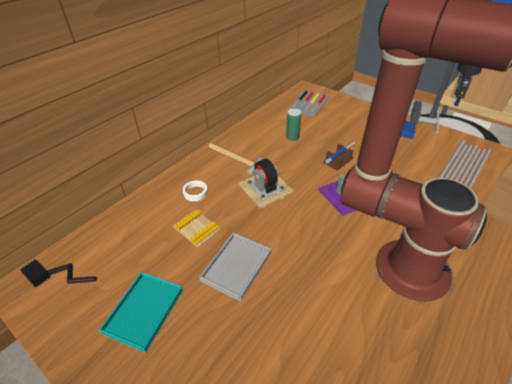

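The top view shows two castors. The one at px (275,193) has a pale board, grey cheeks and a black wheel, and the purple one is at (326,272). The grey one fits the description. There are also two trays, steel at (174,238) and turquoise at (90,206), and the steel one is meant. The rest with the blue punch is at (376,232) and the chock at (184,175). I'll confirm these in an enlarged crop.

Run:
```python
import cv2,numpy as np
f=cv2.imread('pics/top0.png');s=cv2.imread('pics/side0.png')
def c(im,x,y,w,h,W,H): return cv2.resize(im[y:y+h,x:x+w],(W,H),interpolation=cv2.INTER_CUBIC)
o=np.vstack([np.hstack([c(f,240,160,70,52,400,300),c(f,340,205,80,60,400,300)]),np.hstack([c(s,230,145,72,54,400,300),c(f,135,145,80,60,400,300)])])
o=np.vstack([o[:300],o[300:]]);cv2.imwrite('pics/crop0.png',o)
```

```text
(no output)
```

View pics/crop0.png

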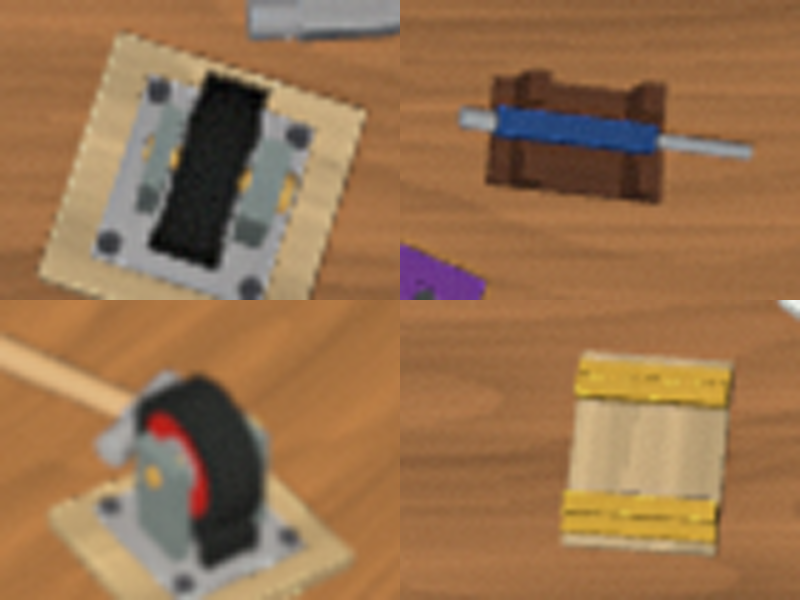

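The crop confirms the grey castor. Its thick cheek and large brass head are on the image right (world -y), and the tail is on the image left (+y). The punch's nose points to image right (-y), and the steel tray and yellow-bar chock are clear. I'll move above the punch to look with the wrist camera.

{"op": "apply_moves", "data": {"targets": [{"translation":[0.42,-0.26,-0.05],"twist":0,"hand":1},{"translation":[0.42,-0.26,-0.05],"twist":0,"hand":1},{"translation":[0.42,-0.26,-0.05],"twist":0,"hand":1},{"translation":[0.42,-0.26,-0.05],"twist":0,"hand":1},{"translation":[0.42,-0.26,-0.05],"twist":0,"hand":1},{"translation":[0.42,-0.26,-0.05],"twist":0,"hand":1},{"translation":[0.42,-0.26,-0.05],"twist":0,"hand":1},{"translation":[0.42,-0.26,-0.05],"twist":0,"hand":1}]}}

```text
time: 2.2
tool_pos: [0.423, -0.3283, 0.2938]
tool_rot: [0.0, 0.993, 0.114, 0.0]
contact_force: [1.1, -0.6, -0.4]
gripper_width: 0.999
grasp_force: 0.0
```

{"op": "apply_moves", "data": {"targets": [{"translation":[0,0,0],"twist":-1,"hand":1},{"translation":[0,0,0],"twist":-1,"hand":1},{"translation":[0,0,0],"twist":-1,"hand":1},{"translation":[0,0,0],"twist":-1,"hand":1},{"translation":[0,0,0],"twist":-1,"hand":1},{"translation":[0,0,0],"twist":-1,"hand":1},{"translation":[0,0,0],"twist":-1,"hand":1},{"translation":[0,0,0],"twist":-1,"hand":1}]}}

```text
time: 3.0
tool_pos: [0.4218, -0.3299, 0.2934]
tool_rot: [0.0, 0.87, 0.494, 0.0]
contact_force: [1.2, 1.2, 0.6]
gripper_width: 0.999
grasp_force: 0.0
```

{"op": "apply_moves", "data": {"targets": [{"translation":[0,0,0],"twist":-1,"hand":1},{"translation":[0,0,0],"twist":-1,"hand":1},{"translation":[0,0,0],"twist":-1,"hand":1},{"translation":[0,0,0],"twist":-1,"hand":1},{"translation":[0,0,0],"twist":0,"hand":1},{"translation":[0,0,0],"twist":0,"hand":1}]}}

```text
time: 3.6
tool_pos: [0.4218, -0.3299, 0.2933]
tool_rot: [-0.0, 0.756, 0.654, 0.0]
contact_force: [-0.6, -0.4, 0.3]
gripper_width: 0.998
grasp_force: 0.0
```

```bash
cat > h.py <<'E'
from plant import *
import cv2,numpy as np
from scipy.spatial.transform import Rotation as R
np.set_printoptions(suppress=True,precision=4)
def tool():
    s=state();q=s['tool_rot'];return np.array(s['tool_pos']),R.from_quat([q[1],q[2],q[3],q[0]]).as_matrix(),s
def show():
    p,M,s=tool();print('t',round(s['time'],2),'p',p,'yawx',np.degrees(np.arctan2(M[1,0],M[0,0])).round(2),'zax',M[:,2],'F',np.round(s['contact_force'],1),'w',round(s['gripper_width'],3),'g',round(s['grasp_force'],1),'j6',round(s['joint_pos'][5],2))
def delta(t,yaw=None):
    """shift in tool axes (units of 100 mm) and twist (units .1 rad) to world tcp t, tool-x yaw deg; shift expressed in the turned frame"""
    p,M,_=tool();y0=np.arctan2(M[1,0],M[0,0]);tw=0
    if yaw is not None:
        tw=-((np.radians(yaw)-y0+np.pi)%(2*np.pi)-np.pi);M=M@R.from_rotvec([0,0,tw]).as_matrix()
    print('shift',M.T@(np.array(t)-p)*10,'twist',round(tw*10,3))
def grab(c):
    k=get_calibration(c);return grab_frame(c),np.array(k['camera_matrix']),np.array(k['pose'])
def proj(P,K,T):
    P=np.atleast_2d(P);c=(P-T[:3,3])@T[:3,:3];c=c*[1,-1,-1];u=c@K.T;return u[:,:2]/u[:,2:]
def unproj(uv,z,K,T):
    uv=np.atleast_2d(uv).astype(float);d=np.c_[uv,np.ones(len(uv))]@np.linalg.inv(K).T*[1,-1,-1]@T[:3,:3].T
    return T[:3,3]+d*((z-T[2,3])/d[:,2:])
E
python3 - <<'E'
from h import *
show();f,K,T=grab('wrist');cv2.imwrite('pics/w1.png',f[:,:,::-1]);np.savez('w1',f=f,K=K,T=T)
print(K,T)
for q in ['punch','punch_tip','rest','castor','wheel','pin']:
    print(q,[(np.round(r['point'],3).tolist(),round(r['score'],2)) for r in recognise('wrist',q)[:3]])
E
```

```text
t 3.6 p [ 0.4218 -0.3299  0.2933] yawx 81.74 zax [ 0.  0. -1.] F [-0.6 -0.4  0.3] w 0.998 g 0.0 j6 -0.66
[[281.6431   0.     251.0585]
 [  0.     281.6431 193.1021]
 [  0.       0.       1.    ]] [[ 0.9897  0.1365  0.0438  0.4338]
 [-0.1434  0.9411  0.3062 -0.2522]
 [ 0.0005 -0.3093  0.9509  0.4157]
 [ 0.      0.      0.      1.    ]]
punch [([0.433, -0.312, 0.047], 0.62)]
punch_tip []
rest [([0.428, -0.323, 0.01], 0.78)]
castor [([0.315, -0.178, 0.023], 0.98)]
wheel []
pin [([0.425, -0.321, 0.005], 0.45)]
```

View pics/w1.png

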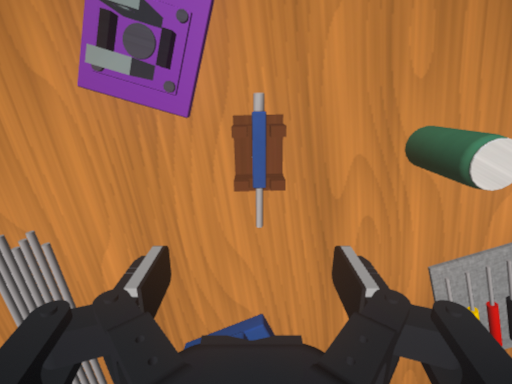

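The wrist view shows the punch along image vertical: blue body (259,110)-(259,188), nose end near (260,227). The can is at right and the purple castor top left. I'll fit the punch by colour.

Run:
```python
from h import *
d=np.load('w1.npz');f,K,T=d['f'],d['K'],d['T']
h=cv2.cvtColor(f,cv2.COLOR_RGB2HSV)
m=cv2.inRange(h,(100,120,40),(130,255,255));m[:, :220]=0;m[:,300:]=0;m[240:]=0
n,l,st,c=cv2.connectedComponentsWithStats(m);i=1+np.argmax(st[1:,4]);m=(l==i)
print(st[i]);v,u=np.nonzero(m)
r=cv2.minAreaRect(np.c_[u,v].astype(np.float32));b=cv2.boxPoints(r)
print(unproj(b,0.05,K,T))
mid=[]
for vv in range(v.min()+5,v.max()-4): mid.append([u[v==vv].mean(),vv])
w=unproj(mid,0.05,K,T)[:,:2];cc=w.mean(0);_,_,V=np.linalg.svd(w-cc);a=V[0]*np.sign(V[0][1])
print('centre',cc,'axis',a,'yaw y',np.degrees(np.arctan2(a[1],a[0])))
e=unproj([mid[0],mid[-1]],0.05,K,T)
ends=unproj([[u[v==v.min()].mean(),v.min()-.0],[u[v==v.max()].mean(),v.max()+1]],0.05,K,T)[:,:2]
s=(ends-cc)@a;print('ends',ends,s)
o=cc+a*((s[0]-0.056)+(s[1]+0.044))/2;print('len',s[0]-s[1],'origin',o)
y=np.degrees(np.arctan2(a[1],a[0]));delta([*o,0.2],y)
print(unproj([[260,227]],0.041,K,T), o-0.104*a)
```

```text
[253 112  13  76 931]
[[ 0.4346 -0.265   0.05  ]
 [ 0.4495 -0.2671  0.05  ]
 [ 0.4369 -0.3641  0.05  ]
 [ 0.4208 -0.3618  0.05  ]]
centre [ 0.4353 -0.313 ] axis [0.1448 0.9895] yaw y 81.67608756692701
ends [[ 0.4414 -0.266 ]
 [ 0.4247 -0.3638]] [ 0.0474 -0.0518]
len 0.0992045377831816 origin [ 0.4341 -0.3211]
shift [0.105  0.109  0.9331] twist 0.029
[[ 0.422  -0.4261  0.041 ]] [ 0.4191 -0.424 ]
```

{"op": "apply_moves", "data": {"targets": [{"translation":[0.4,0.09,-0.05],"twist":0,"hand":1},{"translation":[0.4,0.09,-0.05],"twist":0,"hand":1},{"translation":[0.4,0.09,-0.05],"twist":0,"hand":1},{"translation":[0.4,0.09,-0.05],"twist":0,"hand":1},{"translation":[0.4,0.09,-0.05],"twist":0,"hand":1},{"translation":[0.4,0.09,-0.05],"twist":0,"hand":1},{"translation":[0.4,0.09,-0.05],"twist":0,"hand":1},{"translation":[0.4,0.09,-0.05],"twist":0,"hand":1}]}}

```text
time: 4.75
tool_pos: [0.5387, -0.0216, 0.3337]
tool_rot: [0.0, 0.756, 0.655, 0.0]
contact_force: [-0.1, -0.6, 0.7]
gripper_width: 0.997
grasp_force: 0.0
```

{"op": "apply_moves", "data": {"targets": [{"translation":[0,0,0],"twist":0,"hand":1},{"translation":[0,0,0],"twist":0,"hand":1}]}}

```text
time: 4.95
tool_pos: [0.5385, -0.0226, 0.3333]
tool_rot: [0.0, 0.755, 0.656, -0.0]
contact_force: [-0.1, -0.1, 0.7]
gripper_width: 1.0
grasp_force: 0.0
```

Run:
```python
from h import *
show();f,K,T=grab('wrist');cv2.imwrite('pics/w2.png',f[:,:,::-1]);m=regions_of('wrist','castor');ms=[x['pixels'] for x in m]
print([(x['score'],x['pixels'].sum()) for x in m])
wm=regions_of('wrist','wheel');print([(x['score'],x['pixels'].sum()) for x in wm])
np.savez('w2',f=f,K=K,T=T,m=np.array(ms),w=np.array([x['pixels'] for x in wm]))
```

```text
t 4.95 p [ 0.5385 -0.0226  0.3333] yawx 81.96 zax [-0.0001 -0.0005 -1.    ] F [-0.1 -0.1  0.7] w 1.0 g 0.0 j6 -0.04
[(0.84, np.int64(5465)), (0.73, np.int64(481)), (0.7, np.int64(6365))]
[(0.64, np.int64(2655))]
```

View pics/w2.png

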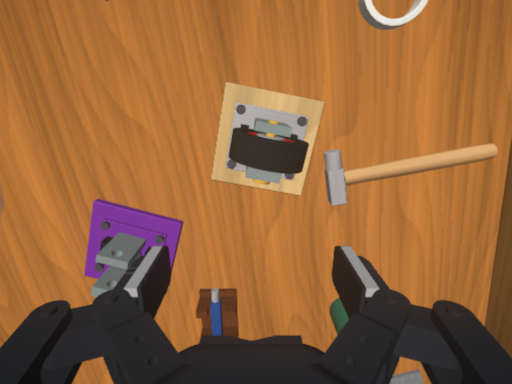

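The wheel is at (268,148) in the pale board with corners (228,83),(324,100),(300,195),(212,180). Brass shows at (272,122) for the tail and about (262,182) for the head. I'll fit the board precisely.

```bash
cat > cas.py <<'E'
from h import *
from scipy.optimize import least_squares
def fitrect(f,K,T,quad,z,hx,hy,show=None):
    """refine rectangle pose (x,y,yaw) from edge points found by gradient search along normals of a start guess given by world pose"""
    g=cv2.GaussianBlur(f,(3,3),0).astype(float)
    p=np.array(quad,float)
    for it in range(4):
        rng=6 if it<2 else 3
        obs=[];mod=[]
        c,s=np.cos(p[2]),np.sin(p[2]);Rm=np.array([[c,-s],[s,c]])
        C=np.array([[-hx,-hy],[hx,-hy],[hx,hy],[-hx,hy]])
        for i in range(4):
            a,b=C[i],C[(i+1)%4]
            n=(a+b)/2;n=n/np.linalg.norm(n)
            for t in np.linspace(.08,.92,40):
                L=a+(b-a)*t
                W=np.r_[Rm@L+p[:2],z];W2=np.r_[Rm@(L+n*.002)+p[:2],z]
                q=proj([W,W2],K,T);d=q[1]-q[0];d/=np.linalg.norm(d)
                ss=np.arange(-rng,rng+.01,.25);pts=q[0]+ss[:,None]*d
                pr=cv2.remap(g.astype(np.float32),pts[:,0].astype(np.float32)[None],pts[:,1].astype(np.float32)[None],1)[0]
                gr=np.linalg.norm(pr[4:]-pr[:-4],axis=1)
                if gr.max()<25: continue
                w=gr**2*(gr>.5*gr.max());o=(ss[2:-2]*w).sum()/w.sum()
                obs.append(unproj(q[0]+o*d,z,K,T)[0,:2]);mod.append((i,))
        obs=np.array(obs);idx=np.array(mod)[:,0]
        def res(v):
            c,s=np.cos(v[2]),np.sin(v[2]);Lc=(obs-v[:2])@np.array([[c,-s],[s,c]])
            return np.select([idx==0,idx==1,idx==2,idx==3],[Lc[:,1]+hy,Lc[:,0]-hx,Lc[:,1]-hy,Lc[:,0]+hx])
        r=least_squares(res,p,loss='soft_l1',f_scale=.001);p=r.x
    e=res(p);print('rect',p[:2],np.degrees(p[2]).round(2),'n',len(e),'rms mm',[(np.median(e[idx==i])*1e3).round(2) if (idx==i).any() else None for i in range(4)],[int((idx==i).sum()) for i in range(4)])
    return p
E
python3 - <<'E'
from cas import *
d=np.load('w2.npz');f,K,T=d['f'],d['K'],d['T']
q=unproj([(228,83),(324,100),(300,195),(212,180)],.015,K,T)[:,:2];print(q)
c=q.mean(0)
p=fitrect(f,K,T,[*c,np.radians(-16)],.015,.075,.075)
np.save('castor.npy',p)
def W(L): 
    c,s=np.cos(p[2]),np.sin(p[2]);return np.array([c*L[0]-s*L[1]+p[0],s*L[0]+c*L[1]+p[1],L[2]])
pts=[(0,.037,.08),(0,-.046,.08),(-.023,.034,.095),(.023,.034,.095),(-.023,-.04,.095),(.023,-.04,.095),(-.075,-.075,.015),(.075,-.075,.015),(.075,.075,.015),(-.075,.075,.015)]
im=f[60:210,195:345,::-1].copy();im=cv2.resize(im,(600,600),interpolation=cv2.INTER_CUBIC)
for P in pts:
    u=proj(W(P),K,T)[0];cv2.circle(im,tuple(np.int32((u-[195,60]+.5)*4)),3,(255,0,255),1)
cv2.imwrite('pics/c2.png',im)
E
```

```text
[[ 0.5207  0.085 ]
 [ 0.658   0.0418]
 [ 0.6099 -0.1016]
 [ 0.4708 -0.0561]]
rect [ 0.5637 -0.0067] -18.75 n 158 rms mm [np.float64(0.43), np.float64(-0.54), np.float64(-0.47), np.float64(0.55)] [40, 39, 39, 40]
```

View pics/c2.png

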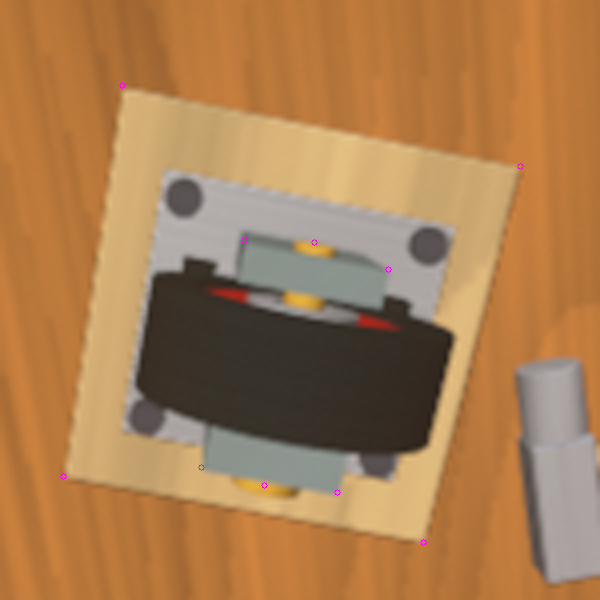

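The projected model points land on the board corners, cheek tops and both brass ends. I'll take a second view on the way back as a cross-check.

{"op": "apply_moves", "data": {"targets": [{"translation":[-0.4,-0.09,0],"twist":0,"hand":1},{"translation":[-0.4,-0.09,0],"twist":0,"hand":1},{"translation":[-0.4,-0.09,0],"twist":0,"hand":1},{"translation":[-0.4,-0.09,0],"twist":0,"hand":1},{"translation":[0,0,0],"twist":0,"hand":1},{"translation":[0,0,0],"twist":0,"hand":1}]}}

```text
time: 5.7
tool_pos: [0.4793, -0.178, 0.3332]
tool_rot: [-0.0, 0.757, 0.654, 0.0]
contact_force: [-0.0, 0.6, -0.2]
gripper_width: 0.997
grasp_force: 0.0
```

Run:
```python
from cas import *
show();f,K,T=grab('wrist');np.savez('w3',f=f,K=K,T=T)
p=np.load('castor.npy');fitrect(f,K,T,p,.015,.075,.075)
f,K,T=grab('top');fitrect(f,K,T,p,.015,.075,.075)
f,K,T=grab('side');fitrect(f,K,T,p,.015,.075,.075)
delta([.4341,-.3211,.2],81.7)
```

```text
t 5.7 p [ 0.4793 -0.178   0.3332] yawx 81.64 zax [ 0.      0.0005 -1.    ] F [-0.   0.6 -0.2] w 0.997 g 0.0 j6 -0.36
rect [ 0.564  -0.0054] -18.55 n 97 rms mm [np.float64(0.0), np.float64(-0.47), None, np.float64(0.6)] [40, 33, 0, 24]
rect [ 0.5624 -0.0058] -18.72 n 160 rms mm [np.float64(0.6), np.float64(-0.62), np.float64(-0.57), np.float64(0.73)] [40, 40, 40, 40]
rect [ 0.5593 -0.0026] -17.68 n 80 rms mm [np.float64(-1.05), np.float64(1.08), np.float64(0.51), np.float64(-0.55)] [34, 16, 17, 13]
shift [-1.5017 -0.2471  1.3321] twist 0.033
```

{"op": "apply_moves", "data": {"targets": [{"translation":[-0.375,-0.062,0.2],"twist":0,"hand":1},{"translation":[-0.375,-0.062,0.2],"twist":0,"hand":1},{"translation":[-0.375,-0.062,0.3],"twist":0,"hand":1},{"translation":[-0.375,-0.062,0.3],"twist":0,"hand":1},{"translation":[0,0,0.4],"twist":0,"hand":1},{"translation":[0,0,0.4],"twist":0,"hand":1},{"translation":[0,0,0.3],"twist":0,"hand":1},{"translation":[0,0,0],"twist":0,"hand":1}]}}

```text
time: 6.65
tool_pos: [0.4322, -0.3181, 0.1178]
tool_rot: [-0.005, 0.755, 0.656, -0.0]
contact_force: [-0.4, -0.6, -0.6]
gripper_width: 1.0
grasp_force: 0.0
```

Run:
```python
from h import *
show();delta([.4341,-.3211,.044],81.7)
f,K,T=grab('wrist')
h=cv2.cvtColor(f,cv2.COLOR_RGB2HSV)
m=cv2.inRange(h,(100,120,40),(130,255,255));m[:, :200]=0;m[:,320:]=0
n,l,st,c=cv2.connectedComponentsWithStats(m);i=1+np.argmax(st[1:,4]);v,u=np.nonzero(l==i);print(st[i])
w=unproj([[u[v==vv].mean(),vv] for vv in range(v.min()+6,v.max()-20)],.05,K,T)[:,:2]
a=np.polyfit(w[:,1],w[:,0],1);print('yaw',90-np.degrees(np.arctan(a[0])),'x at y=-.3211',np.polyval(a,-.3211))
e=unproj([[u[v==v.min()].mean(),v.min()]],.05,K,T);print('back end',e)
cv2.imwrite('pics/w4.png',f[:,:,::-1])
```

```text
t 6.65 p [ 0.4322 -0.3181  0.1178] yawx 81.95 zax [-0.0076  0.0076 -0.9999] F [-0.4 -0.6 -0.6] w 1.0 g 0.0 j6 -0.63
shift [-0.0318  0.0295  0.7373] twist 0.044
[ 242  140   25  131 3047]
yaw 82.33568744194778 x at y=-.3211 0.4343492280572671
back end [[ 0.4486 -0.2654  0.05  ]]
```

{"op": "apply_moves", "data": {"targets": [{"translation":[-0.03,0.03,0.25],"twist":0,"hand":1},{"translation":[0,0,0.2],"twist":0,"hand":1},{"translation":[0,0,0.15],"twist":0,"hand":1},{"translation":[0,0,0],"twist":0,"hand":1},{"translation":[0,0,0],"twist":0,"hand":1}]}}

```text
time: 7.2
tool_pos: [0.4377, -0.3254, 0.0647]
tool_rot: [0.001, 0.755, 0.655, 0.0]
contact_force: [-0.2, 0.2, -0.2]
gripper_width: 1.001
grasp_force: 0.0
```

Run:
```python
from h import *
show();delta([.4341,-.3211,.044],81.7)
```

```text
t 7.2 p [ 0.4377 -0.3254  0.0647] yawx 81.89 zax [ 0.0013 -0.0013 -1.    ] F [-0.2  0.2 -0.2] w 1.001 g 0.0 j6 -0.63
shift [ 0.0373 -0.0424  0.2067] twist 0.034
```

{"op": "apply_moves", "data": {"targets": [{"translation":[0.037,-0.042,0.1],"twist":0.03,"hand":1},{"translation":[0,0,0.1],"twist":0,"hand":1},{"translation":[0,0,0],"twist":0,"hand":1},{"translation":[0,0,0],"twist":0,"hand":1}]}}

```text
time: 7.6
tool_pos: [0.4329, -0.3205, 0.0429]
tool_rot: [-0.0, 0.756, 0.654, -0.0]
contact_force: [0.4, 0.2, 0.5]
gripper_width: 1.002
grasp_force: 0.0
```

{"op": "apply_moves", "data": {"targets": [{"translation":[0,0,0],"twist":0,"hand":0},{"translation":[0,0,0],"twist":0,"hand":0},{"translation":[0,0,0],"twist":0,"hand":0},{"translation":[0,0,0],"twist":0,"hand":0},{"translation":[0,0,0],"twist":0,"hand":0},{"translation":[0,0,0],"twist":0,"hand":0}]}}

```text
time: 8.2
tool_pos: [0.4335, -0.321, 0.0437]
tool_rot: [0.0, 0.756, 0.654, 0.0]
contact_force: [-0.5, -0.2, 0.9]
gripper_width: 0.201
grasp_force: 59.5
```

Run:
```python
from h import *
show()
```

```text
t 8.2 p [ 0.4335 -0.321   0.0437] yawx 81.69 zax [ 0.0006 -0.0005 -1.    ] F [-0.5 -0.2  0.9] w 0.201 g 59.5 j6 -0.63
```

{"op": "apply_moves", "data": {"targets": [{"translation":[0,0,-0.2],"twist":0,"hand":0},{"translation":[0,0,-0.4],"twist":0,"hand":0},{"translation":[0,0,-0.45],"twist":0,"hand":0},{"translation":[0,0,-0.45],"twist":0,"hand":0},{"translation":[0,0,-0.3],"twist":0.6,"hand":0},{"translation":[0,0,0],"twist":0.6,"hand":0},{"translation":[0,0,0],"twist":0.6,"hand":0},{"translation":[0,0,0],"twist":0,"hand":0}]}}

```text
time: 9.0
tool_pos: [0.4329, -0.3204, 0.2226]
tool_rot: [-0.001, 0.812, 0.583, -0.0]
contact_force: [1.3, -0.4, -2.0]
gripper_width: 0.197
grasp_force: 59.1
```

{"op": "apply_moves", "data": {"targets": [{"translation":[0.3,0,0],"twist":0,"hand":0},{"translation":[0.45,0.03,0],"twist":0,"hand":0},{"translation":[0.45,0.03,0],"twist":0,"hand":0},{"translation":[0.45,0.03,0],"twist":0,"hand":0},{"translation":[0.45,0.03,0],"twist":0,"hand":0},{"translation":[0.45,0.03,0],"twist":0,"hand":0},{"translation":[0.45,0.03,0],"twist":0,"hand":0},{"translation":[0.45,0.03,0],"twist":0,"hand":0}]}}

```text
time: 9.8
tool_pos: [0.5631, 0.0014, 0.2222]
tool_rot: [-0.001, 0.812, 0.584, -0.001]
contact_force: [0.7, -1.0, -2.7]
gripper_width: 0.203
grasp_force: 58.9
```

{"op": "apply_moves", "data": {"targets": [{"translation":[0.45,0,0],"twist":0,"hand":0},{"translation":[0.45,0,0],"twist":0,"hand":0},{"translation":[0.45,0,0],"twist":0,"hand":0},{"translation":[0.3,0,0],"twist":0,"hand":0},{"translation":[0,0,0],"twist":0,"hand":0},{"translation":[0,0,0],"twist":0,"hand":0}]}}

```text
time: 10.4
tool_pos: [0.6154, 0.1563, 0.2219]
tool_rot: [-0.0, 0.812, 0.584, -0.001]
contact_force: [-0.5, -0.9, -2.2]
gripper_width: 0.196
grasp_force: 58.9
```

```bash
cat >> h.py <<'E'
CX,CY,CYAW=0.5635,-0.006,np.radians(-18.7)
def cw(x,y,z):
    c,s=np.cos(CYAW),np.sin(CYAW);return np.array([c*x-s*y+CX,s*x+c*y+CY,z])
E
python3 - <<'E'
from h import *
show();delta(cw(0,.179,.0827),71.3)
E
```

```text
t 10.4 p [0.6154 0.1563 0.2219] yawx 71.51 zax [-0.0024 -0.0008 -1.    ] F [-0.5 -0.9 -2.2] w 0.196 g 58.9 j6 0.45
shift [0.0888 0.0315 1.3918] twist 0.037
```

{"op": "apply_moves", "data": {"targets": [{"translation":[0.09,0.03,0.2],"twist":0.04,"hand":0},{"translation":[0,0,0.4],"twist":0,"hand":0},{"translation":[0,0,0.4],"twist":0,"hand":0},{"translation":[0,0,0.29],"twist":0,"hand":0},{"translation":[0,0,0.1],"twist":0,"hand":0},{"translation":[0,0,0],"twist":0,"hand":0},{"translation":[0,0,0],"twist":0,"hand":0}]}}

```text
time: 11.1
tool_pos: [0.6228, 0.163, 0.0861]
tool_rot: [0.001, 0.814, 0.582, 0.001]
contact_force: [0.8, -1.1, -1.2]
gripper_width: 0.199
grasp_force: 58.9
```

Run:
```python
from h import *
show();delta(cw(0,.179,.0827),71.3)
f,K,T=grab('wrist');np.savez('w5',f=f,K=K,T=T)
im=f[:,:,::-1].copy()
for P in [(0,.037,.08),(0,.034,.08),(-.023,.034,.095),(.023,.034,.095)]:
    u=proj(cw(*P),K,T)[0];print(u);cv2.circle(im,tuple(np.int32(u)),2,(255,0,255),1)
s,K2,T2=grab('side');np.savez('s5',f=s,K=K2,T=T2)
s=s[:,:,::-1].copy()
tip=cw(0,.075,.08);pr=[proj(P,K2,T2)[0] for P in (tip,cw(0,.037,.08))];print(pr)
c=np.int32(pr[0]);x0,y0=c[0]-50,c[1]-38
sc=cv2.resize(s[y0:y0+75,x0:x0+100],(512,384),interpolation=cv2.INTER_CUBIC)
for u in pr: cv2.circle(sc,tuple(np.int32((u-[x0,y0]+.5)*5.12)),3,(255,0,255),1)
o=np.vstack([im,sc])
o=cv2.resize(o,(400,600));
o=np.hstack([cv2.resize(im,(400,300)),cv2.resize(sc,(400,300))]);cv2.imwrite('pics/p5.png',o)
```

```text
t 11.1 p [0.6228 0.163  0.0861] yawx 71.11 zax [ 0.0026  0.0003 -1.    ] F [ 0.8 -1.1 -1.2] w 0.199 g 58.9 j6 0.47
shift [-0.0006 -0.0203  0.0344] twist -0.033
[247.2363 445.1088]
[247.2681 448.0932]
[210.423  476.2082]
[283.6203 475.8045]
[array([247.26  , 180.7219]), array([256.3284, 176.7995])]
```

View pics/p5.png

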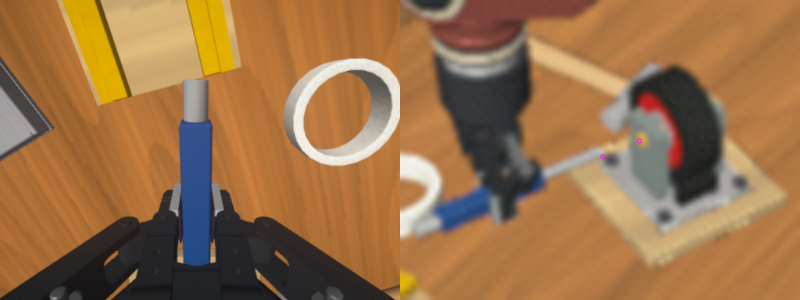

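The wrist view shows the punch straight in the jaws. The side crop shows the nose tip near (600,155), on its marker, with the tail marker on the brass at (640,141). I'll trim and then approach.

{"op": "apply_moves", "data": {"targets": [{"translation":[0,-0.02,0.034],"twist":-0.03,"hand":0},{"translation":[-0.1,0,0],"twist":0,"hand":0},{"translation":[-0.1,0,0],"twist":0,"hand":0},{"translation":[-0.1,0,0],"twist":0,"hand":0},{"translation":[0,0,0],"twist":0,"hand":0},{"translation":[0,0,0],"twist":0,"hand":0}]}}

```text
time: 11.8
tool_pos: [0.6101, 0.1352, 0.081]
tool_rot: [-0.0, 0.813, 0.583, 0.0]
contact_force: [0.5, -0.1, -2.1]
gripper_width: 0.195
grasp_force: 58.9
```

Run:
```python
from h import *
show();delta(cw(0,.149,.0827),71.3)
```

```text
t 11.8 p [0.6101 0.1352 0.081 ] yawx 71.27 zax [ 0.0001  0.0002 -1.    ] F [ 0.5 -0.1 -2.1] w 0.195 g 58.9 j6 0.43
shift [ 0.0031  0.0109 -0.0172] twist -0.006
```

```bash
cat >> h.py <<'E'
def avg(n=4):
    P=[];Y=[]
    for i in range(n):
        p,M,s=tool();P.append(p);Y.append(np.degrees(np.arctan2(M[1,0],M[0,0])));grab_frame('side')
    print('spread mm',np.ptp(P,0)*1e3);return np.mean(P,0),np.mean(Y)
E
python3 - <<'E'
from h import *
p,y=avg(5);print(p,y);t=cw(0,.149,.0827)
a=np.radians(y);M=np.array([[np.cos(a),np.sin(a),0],[np.sin(a),-np.cos(a),0],[0,0,-1]]);print('shift',M.T@(t-p)*10)
E
```

```text
spread mm [0.1949 0.7104 0.0297]
[0.6103 0.1356 0.081 ] 71.30761740409956
shift [-0.0013  0.011  -0.017 ]
```

{"op": "apply_moves", "data": {"targets": [{"translation":[0,0.011,-0.017],"twist":0,"hand":0},{"translation":[0,0,0],"twist":0,"hand":0},{"translation":[-0.05,0,0],"twist":0,"hand":0},{"translation":[-0.05,0,0],"twist":0,"hand":0},{"translation":[-0.05,0,0],"twist":0,"hand":0},{"translation":[0,0,0],"twist":0,"hand":0},{"translation":[0,0,0],"twist":0,"hand":0}]}}

```text
time: 12.75
tool_pos: [0.6072, 0.1228, 0.0833]
tool_rot: [-0.001, 0.813, 0.583, 0.003]
contact_force: [2.9, 8.0, -3.4]
gripper_width: 0.199
grasp_force: 58.8
```

Run:
```python
from h import *
show();delta(cw(0,.134,.0827),71.3)
```

```text
t 12.75 p [0.6072 0.1228 0.0833] yawx 71.29 zax [ 0.0029  0.0046 -1.    ] F [ 2.9  8.  -3.4] w 0.199 g 58.8 j6 0.4
shift [-0.0204 -0.0007  0.0055] twist -0.002
```

{"op": "apply_moves", "data": {"targets": [{"translation":[-0.05,0,0],"twist":0,"hand":0},{"translation":[-0.05,0,0],"twist":0,"hand":0},{"translation":[-0.05,0,0],"twist":0,"hand":0},{"translation":[0,0,0],"twist":0,"hand":0}]}}

```text
time: 13.15
tool_pos: [0.6013, 0.1063, 0.0825]
tool_rot: [0.0, 0.813, 0.583, -0.0]
contact_force: [-0.4, -0.6, -2.1]
gripper_width: 0.202
grasp_force: 58.9
```

Run:
```python
from h import *
show();delta(cw(0,.119,.0827),71.3)
s,K2,T2=grab('side');s=s[:,:,::-1].copy()
c=np.int32(proj(cw(0,0,.08),K2,T2)[0]);x0,y0=c[0]-50,c[1]-38
cv2.imwrite('pics/p6.png',cv2.resize(s[y0:y0+75,x0:x0+100],(800,600),interpolation=cv2.INTER_CUBIC))
for q in ['pin','punch_tip']: print(q,[(np.round(r['point'],3).tolist(),round(r['score'],2)) for r in recognise('side',q)[:3]])
```

```text
t 13.15 p [0.6013 0.1063 0.0825] yawx 71.3 zax [-0.0004 -0.0005 -1.    ] F [-0.4 -0.6 -2.1] w 0.202 g 58.9 j6 0.38
shift [ 0.0056  0.002  -0.0019] twist 0.0
pin []
punch_tip [([0.608, 0.14, 0.085], 0.47), ([0.625, 0.302, 0.004], 0.38)]
```

{"op": "apply_moves", "data": {"targets": [{"translation":[-0.05,0,0],"twist":0,"hand":0},{"translation":[-0.05,0,0],"twist":0,"hand":0},{"translation":[-0.05,0,0],"twist":0,"hand":0},{"translation":[-0.03,0,0],"twist":0,"hand":0},{"translation":[0,0,0],"twist":0,"hand":0},{"translation":[0,0,0],"twist":0,"hand":0}]}}

```text
time: 13.9
tool_pos: [0.5958, 0.0896, 0.0826]
tool_rot: [0.0, 0.813, 0.583, -0.0]
contact_force: [0.1, -0.6, -2.8]
gripper_width: 0.2
grasp_force: 58.9
```

Run:
```python
from h import *
show();delta(cw(0,.101,.0827),71.3)
o=[]
for n,w in (('side',60),('top',36)):
    s,K2,T2=grab(n);s=s[:,:,::-1].copy();c=np.int32(proj(cw(0,-.02,.08),K2,T2)[0]);h=w*3//4
    o.append(cv2.resize(s[c[1]-h:c[1]+h,c[0]-w:c[0]+w],(400,300),interpolation=cv2.INTER_CUBIC))
    u=proj([cw(0,-.08,.08),cw(0,-.086,.08),cw(0,-.04,.08)],K2,T2);print(n,(u-c+[w,h])*200/w)
    for q in ['pin']: print(q,[(np.round(r['point'],3).tolist(),round(r['score'],2)) for r in recognise(n,q)[:3]])
print(cw(0,-.06,.08))
cv2.imwrite('pics/p7.png',np.hstack(o))
```

```text
t 13.9 p [0.5958 0.0896 0.0826] yawx 71.31 zax [-0.0002 -0.0001 -1.    ] F [ 0.1 -0.6 -2.8] w 0.2 g 58.9 j6 0.35
shift [ 0.0009  0.0009 -0.0014] twist 0.001
side [[246.6158 130.8994]
 [251.0089 128.9992]
 [216.9299 143.7394]]
pin [([0.535, -0.076, 0.085], 0.54)]
top [[304.3769 185.6753]
 [314.6712 188.9733]
 [235.877  163.7301]]
pin [([0.541, -0.066, 0.082], 0.55)]
[ 0.5443 -0.0628  0.08  ]
```

View pics/p7.png

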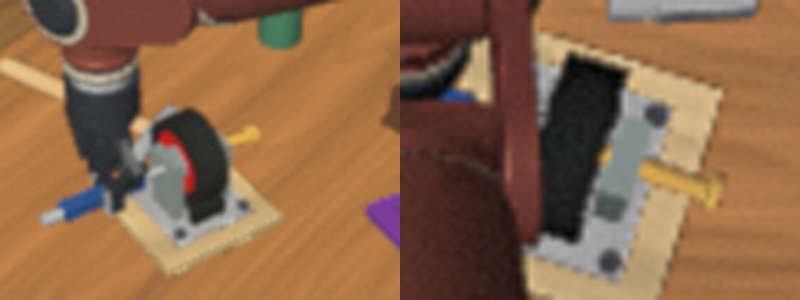

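The side and top crops show the pin head about 40 mm out, at (250,130) and (710,190), where predicted. Now I'll withdraw the punch and take it back.

{"op": "apply_moves", "data": {"targets": [{"translation":[0.1,0,0],"twist":0,"hand":0},{"translation":[0.2,0,0],"twist":0,"hand":0},{"translation":[0.25,0,0],"twist":0,"hand":0},{"translation":[0.25,0,0],"twist":0,"hand":0},{"translation":[0.1,0,-0.2],"twist":0,"hand":0},{"translation":[0,0,-0.45],"twist":0,"hand":0},{"translation":[0,0,-0.45],"twist":0,"hand":0},{"translation":[0,0,-0.3],"twist":0,"hand":0}]}}

```text
time: 14.9
tool_pos: [0.6259, 0.1764, 0.2267]
tool_rot: [0.001, 0.812, 0.583, 0.002]
contact_force: [0.6, 1.3, -2.0]
gripper_width: 0.198
grasp_force: 59.1
```

Run:
```python
from h import *
show();delta([.4335,-.321,.2],None);delta([.4335,-.321,.2],81.7)
```

```text
t 14.9 p [0.6259 0.1764 0.2267] yawx 71.37 zax [ 0.0046  0.001  -1.    ] F [ 0.6  1.3 -2. ] w 0.198 g 59.1 j6 0.49
shift [-5.3283 -0.2356  0.2532] twist 0
shift [-5.1998 -1.1869  0.2532] twist -1.802
```

{"op": "apply_moves", "data": {"targets": [{"translation":[-0.3,0,0],"twist":0,"hand":0},{"translation":[-0.45,-0.02,0],"twist":0,"hand":0},{"translation":[-0.45,-0.02,0],"twist":0,"hand":0},{"translation":[-0.45,-0.02,0],"twist":0,"hand":0},{"translation":[-0.45,-0.02,0],"twist":0,"hand":0},{"translation":[-0.45,-0.02,0],"twist":0,"hand":0},{"translation":[-0.45,-0.02,0],"twist":0,"hand":0},{"translation":[-0.45,-0.02,0],"twist":0,"hand":0}]}}

```text
time: 15.7
tool_pos: [0.5005, -0.1482, 0.2229]
tool_rot: [0.0, 0.812, 0.583, 0.0]
contact_force: [0.4, -0.4, -3.1]
gripper_width: 0.202
grasp_force: 59.1
```

{"op": "apply_moves", "data": {"targets": [{"translation":[-0.45,-0.02,0],"twist":0,"hand":0},{"translation":[-0.45,-0.02,0],"twist":0,"hand":0},{"translation":[-0.45,-0.02,0],"twist":0,"hand":0},{"translation":[-0.3,-0.02,0],"twist":0,"hand":0},{"translation":[0,0,0.2],"twist":-0.9,"hand":0},{"translation":[0,0,0],"twist":-0.9,"hand":0},{"translation":[0,0,0],"twist":0,"hand":0},{"translation":[0,0,0],"twist":0,"hand":0}]}}

```text
time: 16.5
tool_pos: [0.4411, -0.3008, 0.203]
tool_rot: [0.0, 0.757, 0.653, 0.0]
contact_force: [0.6, 0.8, -1.5]
gripper_width: 0.195
grasp_force: 58.9
```

Run:
```python
from h import *
show();delta([.4335,-.321,.0447],81.7)
```

```text
t 16.5 p [ 0.4411 -0.3008  0.203 ] yawx 81.56 zax [ 0.0006 -0.0003 -1.    ] F [ 0.6  0.8 -1.5] w 0.195 g 58.9 j6 -0.59
shift [-0.2101 -0.0467  1.5829] twist -0.025
```

{"op": "apply_moves", "data": {"targets": [{"translation":[-0.21,-0.047,0.2],"twist":-0.02,"hand":0},{"translation":[0,0,0.4],"twist":0,"hand":0},{"translation":[0,0,0.4],"twist":0,"hand":0},{"translation":[0,0,0.2],"twist":0,"hand":0},{"translation":[0,0,0],"twist":0,"hand":0},{"translation":[0,0,0],"twist":0,"hand":0}]}}

```text
time: 17.1
tool_pos: [0.4336, -0.3213, 0.0836]
tool_rot: [0.001, 0.756, 0.654, 0.0]
contact_force: [0.1, 0.1, -1.6]
gripper_width: 0.197
grasp_force: 58.9
```

Run:
```python
from h import *
show();delta([.4335,-.321,.0447],81.7)
```

```text
t 17.1 p [ 0.4336 -0.3213  0.0836] yawx 81.74 zax [ 0.0009 -0.0009 -1.    ] F [ 0.1  0.1 -1.6] w 0.197 g 58.9 j6 -0.63
shift [ 0.0032 -0.0018  0.389 ] twist 0.007
```

{"op": "apply_moves", "data": {"targets": [{"translation":[0,0,0.2],"twist":0,"hand":0},{"translation":[0,0,0.13],"twist":0,"hand":0},{"translation":[0,0,0.06],"twist":0,"hand":0},{"translation":[0,0,0],"twist":0,"hand":0},{"translation":[0,0,0],"twist":0,"hand":0}]}}

```text
time: 17.6
tool_pos: [0.4333, -0.3215, 0.0444]
tool_rot: [0.001, 0.756, 0.654, 0.0]
contact_force: [0.4, 0.2, -1.2]
gripper_width: 0.201
grasp_force: 59.2
```

{"op": "apply_moves", "data": {"targets": [{"translation":[0,0,0],"twist":0,"hand":1},{"translation":[0,0,0],"twist":0,"hand":1},{"translation":[0,0,0],"twist":0,"hand":1},{"translation":[0,0,0],"twist":0,"hand":1},{"translation":[0,0,0],"twist":0,"hand":1}]}}

```text
time: 18.1
tool_pos: [0.4329, -0.3212, 0.0438]
tool_rot: [0.0, 0.756, 0.654, 0.0]
contact_force: [-0.8, 0.1, 0.7]
gripper_width: 0.992
grasp_force: 0.0
```

{"op": "apply_moves", "data": {"targets": [{"translation":[0,0,-0.2],"twist":0,"hand":1},{"translation":[0,0,-0.4],"twist":0,"hand":1},{"translation":[0,0,-0.45],"twist":0,"hand":1},{"translation":[0,0,-0.45],"twist":0,"hand":1},{"translation":[0,0,-0.3],"twist":0.6,"hand":1},{"translation":[0,0,0],"twist":0.6,"hand":1},{"translation":[0,0,0],"twist":0.6,"hand":1}]}}

```text
time: 18.8
tool_pos: [0.4335, -0.3217, 0.2258]
tool_rot: [0.002, 0.813, 0.583, 0.0]
contact_force: [-0.4, 0.9, -1.0]
gripper_width: 1.001
grasp_force: 0.0
```

Run:
```python
from h import *
show();f,K,T=grab('wrist')
h=cv2.cvtColor(f,cv2.COLOR_RGB2HSV)
m=cv2.inRange(h,(100,120,40),(130,255,255));m[:, :200]=0;m[:,320:]=0;m[:60]=0
n,l,st,c=cv2.connectedComponentsWithStats(m);i=1+np.argmax(st[1:,4]);v,u=np.nonzero(l==i);print(st[i])
b=cv2.boxPoints(cv2.minAreaRect(np.c_[u,v].astype(np.float32)));print(unproj(b,.05,K,T)[:,:2])
delta(cw(0,-.062,.2),71.3)
```

```text
t 18.8 p [ 0.4335 -0.3217  0.2258] yawx 71.3 zax [ 0.0027 -0.0026 -1.    ] F [-0.4  0.9 -1. ] w 1.001 g 0.0 j6 -0.45
[ 233  124   31   89 1355]
[[ 0.4338 -0.2647]
 [ 0.45   -0.267 ]
 [ 0.4368 -0.3644]
 [ 0.4188 -0.3621]]
shift [2.7851 0.2243 0.2448] twist -0.016
```

{"op": "apply_moves", "data": {"targets": [{"translation":[0.3,0.03,0],"twist":0,"hand":1},{"translation":[0.42,0.04,0],"twist":0,"hand":1},{"translation":[0.42,0.04,0],"twist":0,"hand":1},{"translation":[0.42,0.04,0],"twist":0,"hand":1},{"translation":[0.42,0.04,0],"twist":0,"hand":1},{"translation":[0.42,0.03,0],"twist":0,"hand":1},{"translation":[0.3,0,0],"twist":0,"hand":1},{"translation":[0,0,0],"twist":0,"hand":1}]}}

```text
time: 19.65
tool_pos: [0.5401, -0.069, 0.2232]
tool_rot: [-0.001, 0.81, 0.586, 0.0]
contact_force: [-0.4, -0.5, 0.1]
gripper_width: 1.002
grasp_force: 0.0
```

Run:
```python
from h import *
grab('side');grab('side');show();delta(cw(0,-.062,.15),71.3)
f,K,T=grab('wrist');im=f[:,:,::-1].copy()
for P in [(0,-.04,.08),(0,-.08,.08),(0,-.086,.08)]:
    u=proj(cw(*P),K,T)[0];print(u);cv2.circle(im,tuple(np.int32(u)),3,(255,0,255),1)
for n in ('wrist','top'):
    if n=='top': grab('top')
    print([(np.round(r['point'],3).tolist(),round(r['score'],2)) for r in recognise(n,'pin')[:3]])
cv2.imwrite('pics/w8.png',im)
```

```text
t 19.75 p [ 0.5395 -0.0717  0.2232] yawx 71.56 zax [-0.0008 -0.0003 -1.    ] F [1.  0.2 0.3] w 0.999 g 0.0 j6 0.05
shift [0.0801 0.017  0.7323] twist 0.045
[251.9788 155.3962]
[251.7488 195.3182]
[251.7161 201.0039]
[([0.543, -0.07, 0.079], 0.56)]
[]
```

View pics/w8.png

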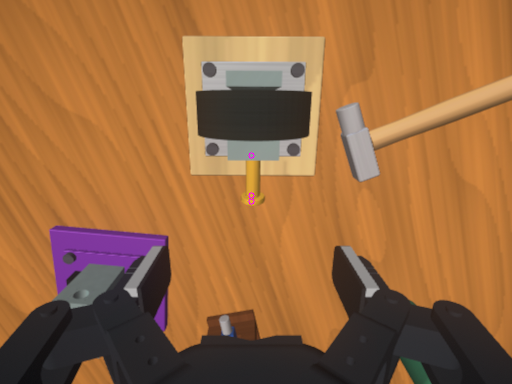

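The pin head is at (252,198), where predicted, and the bare shank runs (251,158)-(252,195). Descending to grip the shank.

{"op": "apply_moves", "data": {"targets": [{"translation":[0.08,0.017,0.2],"twist":0.045,"hand":1},{"translation":[0,0,0.4],"twist":0,"hand":1},{"translation":[0,0,0.4],"twist":0,"hand":1},{"translation":[0,0,0.2],"twist":0,"hand":1},{"translation":[0,0,0],"twist":0,"hand":1},{"translation":[0,0,0],"twist":0,"hand":1}]}}

```text
time: 20.55
tool_pos: [0.5439, -0.0659, 0.1041]
tool_rot: [0.0, 0.814, 0.581, 0.0]
contact_force: [0.6, 0.1, -0.1]
gripper_width: 0.998
grasp_force: 0.0
```

Run:
```python
from h import *
show();delta(cw(0,-.062,.083),71.3)
```

```text
t 20.55 p [ 0.5439 -0.0659  0.1041] yawx 71.11 zax [ 0.0002 -0.0001 -1.    ] F [ 0.6  0.1 -0.1] w 0.998 g 0.0 j6 0.07
shift [ 0.01   -0.0066  0.211 ] twist -0.033
```

{"op": "apply_moves", "data": {"targets": [{"translation":[0.01,-0.007,0.11],"twist":-0.03,"hand":1},{"translation":[0,0,0.1],"twist":0,"hand":1},{"translation":[0,0,0],"twist":0,"hand":1},{"translation":[0,0,0],"twist":0,"hand":0},{"translation":[0,0,0],"twist":0,"hand":0},{"translation":[0,0,0],"twist":0,"hand":0},{"translation":[0,0,0],"twist":0,"hand":0},{"translation":[0,0,0],"twist":0,"hand":0}]}}

```text
time: 21.35
tool_pos: [0.5436, -0.0639, 0.0828]
tool_rot: [0.0, 0.812, 0.583, 0.0]
contact_force: [-0.1, 0.5, 2.2]
gripper_width: 0.146
grasp_force: 40.1
```

{"op": "apply_moves", "data": {"targets": [{"translation":[0,0,0],"twist":0,"hand":0},{"translation":[-0.05,0,0],"twist":0,"hand":0},{"translation":[-0.1,0,0],"twist":0,"hand":0},{"translation":[0,0,0],"twist":0,"hand":0}]}}

```text
time: 21.75
tool_pos: [0.5378, -0.0795, 0.0819]
tool_rot: [0.0, 0.813, 0.583, -0.001]
contact_force: [0.0, -0.8, -2.8]
gripper_width: 0.137
grasp_force: 58.4
```

Run:
```python
from h import *
show();delta(cw(0,-.077,.083),71.3)
```

```text
t 21.75 p [ 0.5378 -0.0795  0.0819] yawx 71.3 zax [-0.0013 -0.0013 -1.    ] F [ 0.  -0.8 -2.8] w 0.137 g 58.4 j6 0.04
shift [ 0.0085  0.0077 -0.0109] twist -0.001
```

{"op": "apply_moves", "data": {"targets": [{"translation":[-0.1,0,0],"twist":0,"hand":0},{"translation":[-0.15,0,0],"twist":0,"hand":0},{"translation":[-0.2,0,0],"twist":0,"hand":0},{"translation":[-0.1,0,0],"twist":0,"hand":0},{"translation":[0,0,-0.2],"twist":0,"hand":0},{"translation":[0,0,-0.4],"twist":0,"hand":0},{"translation":[0,0,-0.4],"twist":0,"hand":0},{"translation":[0,0,-0.3],"twist":0,"hand":0}]}}

```text
time: 22.55
tool_pos: [0.5213, -0.1311, 0.2156]
tool_rot: [0.001, 0.813, 0.583, 0.001]
contact_force: [0.2, -0.3, -0.7]
gripper_width: 0.137
grasp_force: 58.7
```

Run:
```python
from cas import *
show()
f,K,T=grab('top')
for z in (.024,):
    p=fitrect(f,K,T,[.425,.325,np.radians(10)],z,.07,.095)
f2,K2,T2=grab('side');fitrect(f2,K2,T2,p,.024,.07,.095)
pc=fitrect(f,K,T,[.625,.29,np.radians(-5)],.008,.065,.05)
print(unproj([[146,222],[199,213],[206,255],[148,264]],.024,K,T)[:,:2])
print([(np.round(r['point'],3).tolist(),round(r['score'],2)) for r in recognise('side','pin')[:3]],cw(0,-.13,.2))
s=f2[:,:,::-1];c=np.int32(proj(tool()[0],K2,T2)[0])
cv2.imwrite('pics/p9.png',cv2.resize(s[max(c[1]-50,0):c[1]+50,c[0]-60:c[0]+70],(650,500),interpolation=cv2.INTER_CUBIC))
```

```text
t 22.55 p [ 0.5213 -0.1311  0.2156] yawx 71.32 zax [ 0.0024 -0.0011 -1.    ] F [ 0.2 -0.3 -0.7] w 0.137 g 58.7 j6 -0.06
rect [0.4206 0.3188] 10.66 n 160 rms mm [np.float64(3.44), np.float64(-0.18), np.float64(-3.6), np.float64(0.11)] [40, 40, 40, 40]
rect [0.4174 0.3251] 10.52 n 160 rms mm [np.float64(-5.12), np.float64(-0.63), np.float64(5.32), np.float64(0.52)] [40, 40, 40, 40]
rect [0.6283 0.2908] -4.45 n 148 rms mm [np.float64(0.18), np.float64(-2.18), np.float64(-1.09), np.float64(1.63)] [38, 38, 32, 40]
[[0.4703 0.4062]
 [0.4978 0.2382]
 [0.3643 0.2148]
 [0.3381 0.3955]]
[([0.624, 0.3, 0.004], 0.19)] [ 0.5218 -0.1291  0.2   ]
```

View pics/p9.png

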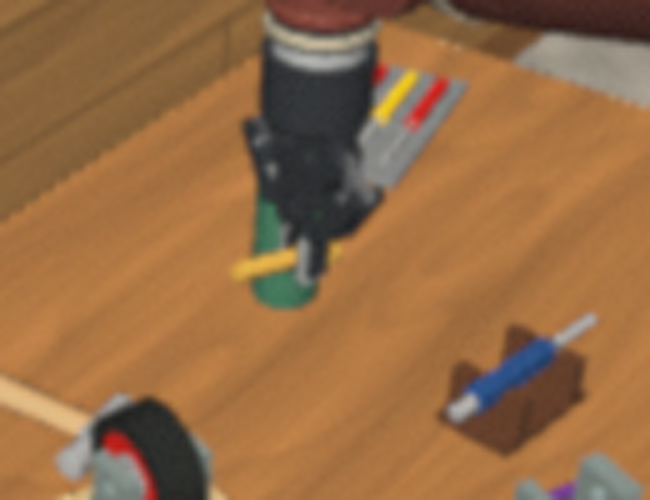

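The side crop shows the pin held about level in the jaws at (280,260), and the punch back on its rest at (520,370). Now to the tray.

{"op": "apply_moves", "data": {"targets": [{"translation":[0.25,-0.15,0],"twist":0,"hand":0},{"translation":[0.39,-0.24,0],"twist":0,"hand":0},{"translation":[0.39,-0.24,0],"twist":0,"hand":0},{"translation":[0.39,-0.24,0],"twist":0,"hand":0},{"translation":[0.39,-0.24,0],"twist":0,"hand":0},{"translation":[0.39,-0.24,0],"twist":0,"hand":0},{"translation":[0.39,-0.24,0],"twist":0,"hand":0},{"translation":[0.39,-0.24,0],"twist":0,"hand":0}]}}

```text
time: 23.5
tool_pos: [0.4412, 0.2117, 0.2102]
tool_rot: [-0.0, 0.812, 0.583, -0.002]
contact_force: [0.6, 0.4, -0.8]
gripper_width: 0.14
grasp_force: 58.8
```

{"op": "apply_moves", "data": {"targets": [{"translation":[0.39,-0.24,0],"twist":0,"hand":0},{"translation":[0.39,-0.24,0],"twist":0,"hand":0},{"translation":[0,0,0.2],"twist":-1,"hand":0},{"translation":[0,0,0.3],"twist":-1,"hand":0},{"translation":[0,0,0.3],"twist":-1,"hand":0},{"translation":[0,0,0.1],"twist":-1,"hand":0},{"translation":[0,0,0],"twist":-1,"hand":0},{"translation":[0,0,0],"twist":0,"hand":0}]}}

```text
time: 24.3
tool_pos: [0.4208, 0.2987, 0.1196]
tool_rot: [-0.001, 0.643, 0.766, -0.002]
contact_force: [0.5, 0.4, -2.1]
gripper_width: 0.14
grasp_force: 58.8
```

Run:
```python
from h import *
grab('top');grab('top');show();delta([.423,.301,.031],100.6)
print([(np.round(r['point'],3).tolist(),round(r['score'],2)) for r in recognise('top','tray')[:3]])
```

```text
t 24.4 p [0.4218 0.2993 0.1213] yawx 99.86 zax [-0.0019 -0.001  -1.    ] F [-0.   0.2 -1. ] w 0.141 g 58.8 j6 0.3
shift [0.015  0.0163 0.9034] twist -0.128
[([0.416, 0.267, 0.004], 0.91), ([0.524, 0.591, 0.008], 0.74), ([0.758, 0.17, 0.028], 0.41)]
```

{"op": "apply_moves", "data": {"targets": [{"translation":[0,0,0.3],"twist":-0.1,"hand":0},{"translation":[0,0,0.3],"twist":0,"hand":0},{"translation":[0,0,0.2],"twist":0,"hand":0},{"translation":[0,0,0.08],"twist":0,"hand":0},{"translation":[0,0,0],"twist":0,"hand":0},{"translation":[0,0,0],"twist":0,"hand":0}]}}

```text
time: 25.05
tool_pos: [0.4233, 0.3003, 0.0358]
tool_rot: [0.0, 0.639, 0.769, 0.001]
contact_force: [0.3, -0.2, -1.0]
gripper_width: 0.139
grasp_force: 58.8
```

Run:
```python
from h import *
show();delta([.423,.301,.031],100.6)
```

```text
t 25.05 p [0.4233 0.3003 0.0358] yawx 100.55 zax [ 0.0017  0.0009 -1.    ] F [ 0.3 -0.2 -1. ] w 0.139 g 58.8 j6 0.29
shift [ 0.0074 -0.0014  0.0476] twist -0.009
```

{"op": "apply_moves", "data": {"targets": [{"translation":[0,0,0.05],"twist":0,"hand":0},{"translation":[0,0,0],"twist":0,"hand":0},{"translation":[0,0,0],"twist":0,"hand":0.3},{"translation":[0,0,0],"twist":0,"hand":0.4},{"translation":[0,0,0],"twist":0,"hand":0.5},{"translation":[0,0,0],"twist":0,"hand":0.5}]}}

```text
time: 25.65
tool_pos: [0.4226, 0.3, 0.0299]
tool_rot: [0.0, 0.639, 0.769, 0.0]
contact_force: [0.4, -0.1, -0.7]
gripper_width: 0.501
grasp_force: 0.0
```

{"op": "apply_moves", "data": {"targets": [{"translation":[0,0,-0.2],"twist":0,"hand":0.5},{"translation":[0,0,-0.4],"twist":0,"hand":0.5},{"translation":[0,0,-0.4],"twist":0,"hand":0.5},{"translation":[0,0,-0.4],"twist":0,"hand":0.8},{"translation":[0,0,-0.4],"twist":0,"hand":1},{"translation":[0,0,-0.2],"twist":0,"hand":1},{"translation":[0,0,0],"twist":0,"hand":1},{"translation":[0,0,0],"twist":0,"hand":1}]}}

```text
time: 26.45
tool_pos: [0.4224, 0.2998, 0.2294]
tool_rot: [0.0, 0.639, 0.769, 0.0]
contact_force: [0.5, 1.1, 0.1]
gripper_width: 1.0
grasp_force: 0.0
```

Run:
```python
from cas import *
show();f,K,T=grab('wrist');np.savez('w10',f=f,K=K,T=T)
print([(np.round(r['point'],3).tolist(),round(r['score'],2)) for r in recognise('wrist','pin')[:3]])
cv2.imwrite('pics/w10.png',f[:,:,::-1])
a=fitrect(f,K,T,[.6283,.2908,np.radians(-4.5)],.008,.065,.05)
print([(np.round(r['point'],3).tolist(),round(r['score'],2)) for r in recognise('wrist','chock')[:3]])
```

```text
t 26.45 p [0.4224 0.2998 0.2294] yawx 100.57 zax [ 0.0001  0.0001 -1.    ] F [0.5 1.1 0.1] w 1.0 g 0.0 j6 0.29
[([0.418, 0.317, 0.019], 0.55)]
rect [0.6282 0.2887] -4.68 n 150 rms mm [np.float64(-0.07), np.float64(-0.19), np.float64(0.67), np.float64(0.18)] [32, 40, 38, 40]
[]
```

View pics/w10.png

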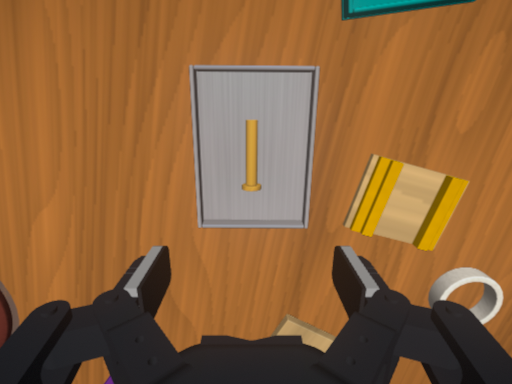

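The pin lies in the steel tray, (251,120)-(252,188). The chock is at (407,202), with its bars along world y. That was my last picture, so from here I work by numbers. Next, the wheel.

{"op": "apply_moves", "data": {"targets": [{"translation":[-0.3,0.07,0],"twist":0,"hand":1},{"translation":[-0.42,0.11,0],"twist":0,"hand":1},{"translation":[-0.42,0.11,0],"twist":0,"hand":1},{"translation":[-0.42,0.11,0],"twist":0,"hand":1},{"translation":[-0.42,0.11,0],"twist":0,"hand":1},{"translation":[-0.42,0.11,0],"twist":0,"hand":1},{"translation":[-0.42,0.11,0],"twist":0,"hand":1},{"translation":[-0.42,0.1,0],"twist":0,"hand":1}]}}

```text
time: 27.4
tool_pos: [0.5632, -0.0051, 0.2276]
tool_rot: [-0.001, 0.639, 0.769, -0.001]
contact_force: [1.1, 0.9, 0.2]
gripper_width: 0.998
grasp_force: 0.0
```

{"op": "apply_moves", "data": {"targets": [{"translation":[0,0,0],"twist":-1,"hand":1},{"translation":[0,0,0],"twist":-1,"hand":1},{"translation":[0,0,0],"twist":-1,"hand":1},{"translation":[0,0,0],"twist":-1,"hand":1},{"translation":[0,0,0],"twist":-1,"hand":1},{"translation":[0,0,0],"twist":-1,"hand":1},{"translation":[0,0,0],"twist":-1,"hand":1},{"translation":[0,0,0],"twist":-1,"hand":1}]}}

```text
time: 28.2
tool_pos: [0.5626, -0.0033, 0.2274]
tool_rot: [-0.002, 0.287, 0.958, -0.0]
contact_force: [-0.6, 0.2, -0.5]
gripper_width: 0.999
grasp_force: 0.0
```

{"op": "apply_moves", "data": {"targets": [{"translation":[0,0,0],"twist":-1,"hand":1},{"translation":[0,0,0],"twist":-1,"hand":1},{"translation":[0,0,0],"twist":-0.6,"hand":1},{"translation":[0,0,0],"twist":0,"hand":1},{"translation":[0,0,0],"twist":0,"hand":1}]}}

```text
time: 28.7
tool_pos: [0.5629, -0.0033, 0.2282]
tool_rot: [-0.001, 0.163, 0.987, -0.0]
contact_force: [-0.2, 0.1, 0.9]
gripper_width: 1.0
grasp_force: 0.0
```

Run:
```python
from cas import *
show();delta(cw(0,0,.119),161.3)
f,K,T=grab('wrist')
fitrect(f,K,T,[CX,CY,CYAW],.015,.075,.075)
for c in ('wrist','side'):
    if c=='side': grab(c)
    print(c,[(np.round(r['point'],3).tolist(),round(r['score'],2)) for r in recognise(c,'wheel')[:3]])
```

```text
t 28.7 p [ 0.5629 -0.0033  0.2282] yawx 161.23 zax [-0.0023  0.0004 -1.    ] F [-0.2  0.1  0.9] w 1.0 g 0.0 j6 -1.38
shift [-0.0167 -0.023   1.0918] twist -0.012
rect [ 0.5639 -0.0066] -18.74 n 138 rms mm [np.float64(0.47), np.float64(-0.4), np.float64(-0.59), np.float64(0.19)] [40, 22, 36, 40]
wrist [([0.554, -0.006, 0.123], 0.79)]
side [([0.54, 0.002, 0.105], 0.63)]
```

{"op": "apply_moves", "data": {"targets": [{"translation":[-0.017,-0.023,0.2],"twist":0,"hand":1},{"translation":[0,0,0.4],"twist":0,"hand":1},{"translation":[0,0,0.3],"twist":0,"hand":1},{"translation":[0,0,0.1],"twist":0,"hand":1},{"translation":[0,0,0],"twist":0,"hand":1},{"translation":[0,0,0],"twist":0,"hand":1}]}}

```text
time: 29.5
tool_pos: [0.5654, -0.0062, 0.1312]
tool_rot: [0.001, 0.162, 0.987, 0.0]
contact_force: [-0.2, 0.4, 1.1]
gripper_width: 0.999
grasp_force: 0.0
```

Run:
```python
from h import *
show();delta(cw(0,0,.119),161.3)
```

```text
t 29.5 p [ 0.5654 -0.0062  0.1312] yawx 161.3 zax [ 0.0024 -0.0003 -1.    ] F [-0.2  0.4  1.1] w 0.999 g 0.0 j6 -1.39
shift [ 0.0186 -0.0038  0.1224] twist 0.0
```

{"op": "apply_moves", "data": {"targets": [{"translation":[0.018,-0.004,0.06],"twist":0,"hand":1},{"translation":[0,0,0.06],"twist":0,"hand":1},{"translation":[0,0,0],"twist":0,"hand":0.8},{"translation":[0,0,0],"twist":0,"hand":0.6},{"translation":[0,0,0],"twist":0,"hand":0},{"translation":[0,0,0],"twist":0,"hand":0},{"translation":[0,0,0],"twist":0,"hand":0}]}}

```text
time: 30.2
tool_pos: [0.5627, -0.006, 0.1182]
tool_rot: [0.0, 0.162, 0.987, -0.0]
contact_force: [-0.8, 0.1, 2.2]
gripper_width: 0.414
grasp_force: 60.1
```

Run:
```python
from h import *
show();delta(cw(0,0,.119),161.3)
```

```text
t 30.2 p [ 0.5627 -0.006   0.1182] yawx 161.31 zax [ 0.0004 -0.0002 -1.    ] F [-0.8  0.1  2.2] w 0.414 g 60.1 j6 -1.39
shift [-0.0073  0.0023 -0.0082] twist 0.001
```

{"op": "apply_moves", "data": {"targets": [{"translation":[0,0,-0.1],"twist":0,"hand":0},{"translation":[0,0,-0.2],"twist":0,"hand":0},{"translation":[0,0,-0.35],"twist":0,"hand":0},{"translation":[0,0,-0.4],"twist":0,"hand":0},{"translation":[0,0,-0.25],"twist":0,"hand":0},{"translation":[0,0,0],"twist":0,"hand":0}]}}

```text
time: 30.8
tool_pos: [0.5645, -0.0061, 0.2525]
tool_rot: [0.004, 0.162, 0.987, 0.0]
contact_force: [1.0, 0.1, -4.0]
gripper_width: 0.411
grasp_force: 61.0
```

{"op": "apply_moves", "data": {"targets": [{"translation":[0.02,0.2,0],"twist":0,"hand":0},{"translation":[0.05,0.42,0],"twist":0,"hand":0},{"translation":[0.05,0.42,0],"twist":0,"hand":0},{"translation":[0.05,0.42,0],"twist":0,"hand":0},{"translation":[0.05,0.42,0],"twist":0,"hand":0},{"translation":[0.05,0.42,0],"twist":0,"hand":0},{"translation":[0.05,0.42,0],"twist":0,"hand":0},{"translation":[0.01,0.28,0],"twist":0,"hand":0}]}}

```text
time: 31.6
tool_pos: [0.6259, 0.2914, 0.2435]
tool_rot: [-0.003, 0.161, 0.987, -0.001]
contact_force: [0.7, -0.7, -3.5]
gripper_width: 0.412
grasp_force: 61.7
```

{"op": "apply_moves", "data": {"targets": [{"translation":[0,0,0],"twist":-0.8,"hand":0},{"translation":[0,0,0],"twist":-0.8,"hand":0},{"translation":[0,0,0],"twist":-0.8,"hand":0},{"translation":[0,0,0],"twist":0,"hand":0},{"translation":[0,0,0],"twist":0,"hand":0},{"translation":[0,0,0],"twist":0,"hand":0}]}}

```text
time: 32.2
tool_pos: [0.6269, 0.2886, 0.2462]
tool_rot: [-0.001, 0.044, 0.999, -0.0]
contact_force: [0.4, 0.6, -4.4]
gripper_width: 0.416
grasp_force: 62.1
```

Run:
```python
from cas import *
show();delta([.6282,.289,.0995],175.3)
f,K,T=grab('side')
print([(np.round(r['point'],3).tolist(),round(r['score'],2)) for r in recognise('side','wheel')[:3]])
fitrect(f,K,T,[.6282,.289,np.radians(-4.7)],.008,.065,.05)
f,K,T=grab('wrist');fitrect(f,K,T,[.6282,.289,np.radians(-4.7)],.008,.065,.05)
print([(np.round(r['point'],3).tolist(),round(r['score'],2)) for r in recognise('wrist','wheel')[:3]])
```

```text
t 32.2 p [0.6269 0.2886 0.2462] yawx 174.98 zax [-0.0019 -0.0006 -1.    ] F [ 0.4  0.6 -4.4] w 0.416 g 62.1 j6 -1.16
shift [-0.0149  0.0064  1.467 ] twist -0.055
[([0.602, 0.299, 0.221], 0.95), ([0.72, 0.173, 0.012], 0.73), ([0.551, 0.017, 0.021], 0.32)]
rect [0.6347 0.2883] -4.82 n 123 rms mm [np.float64(-0.54), np.float64(-7.23), np.float64(2.62), np.float64(1.19)] [21, 29, 33, 40]
rect [0.635  0.2883] -5.23 n 119 rms mm [np.float64(-0.8), None, np.float64(0.77), np.float64(0.15)] [40, 0, 39, 40]
[([0.61, 0.289, 0.254], 0.63), ([0.564, 0.029, 0.016], 0.32)]
```

Run:
```python
from cas import *
ims=[('w10',)+tuple(np.load('w10.npz')[k] for k in 'fKT')]
f,K,T=grab('top');t0=cv2.imread('pics/top0.png')[:,:,::-1];ims.append(('top0',t0,K,T))
s0=cv2.imread('pics/side0.png')[:,:,::-1];k=get_calibration('side');ims.append(('side0',s0,np.array(k['camera_matrix']),np.array(k['pose'])))
f,K,T=grab('wrist');ims.append(('now',f,K,T))
p=(.6282,.289,np.radians(-4.9));c,s=np.cos(p[2]),np.sin(p[2])
xs=np.arange(-.080,.0801,.002)
for n,f,K,T in ims:
    g=[]
    for y in np.linspace(-.035,.035,15):
        P=np.c_[c*xs-s*y+p[0],s*xs+c*y+p[1],np.full(len(xs),.022)]
        u=proj(P,K,T).astype(np.float32);g.append(cv2.remap(np.ascontiguousarray(f),u[None,:,0],u[None,:,1],1)[0])
    h=cv2.cvtColor(np.median(g,0).astype(np.uint8)[None],cv2.COLOR_RGB2HSV)[0]
    print(n);print(' '.join(f'{int(round(x*1e3))}:{a[1]}/{a[2]}' for x,a in zip(xs,h)))
```

```text
w10
-80:177/177 -78:178/179 -76:174/173 -74:136/126 -72:118/140 -70:115/199 -68:116/204 -66:119/197 -64:177/144 -62:255/142 -60:255/204 -58:255/214 -56:255/214 -54:255/215 -52:255/215 -50:255/191 -48:255/128 -46:255/163 -44:255/214 -42:255/215 -40:255/214 -38:255/214 -36:255/213 -34:255/212 -32:167/198 -30:117/202 -28:116/202 -26:117/203 -24:116/203 -22:115/202 -20:116/202 -18:116/202 -16:116/202 -14:117/201 -12:115/201 -10:115/201 -8:116/202 -6:115/201 -4:117/201 -2:117/201 0:116/200 2:116/200 4:116/200 6:117/201 8:116/200 10:116/200 12:116/200 14:116/200 16:115/200 18:115/199 20:115/199 22:125/171 24:208/124 26:246/116 28:248/117 30:249/118 32:255/154 34:255/208 36:255/212 38:255/211 40:255/211 42:255/211 44:255/209 46:255/205 48:255/209 50:255/211 52:229/208 54:164/188 56:177/176 58:179/170 60:179/170 62:179/170 64:178/168 66:178/169 68:178/169 70:177/169 72:177/167 74:177/164 76:179/165 78:178/163 80:177/164
top0
-80:145/162 -78:146/164 -76:147/166 -74:145/163 -72:135/161 -70:114/159 -68:96/176 -66:89/194 -64:99/190 -62:126/182 -60:167/182 -58:180/195 -56:183/206 -54:182/206 -52:
[... 1792 characters left out ...]
5/241 -56:255/247 -54:255/247 -52:255/247 -50:255/247 -48:255/243 -46:255/239 -44:255/247 -42:255/247 -40:255/247 -38:255/247 -36:255/247 -34:255/244 -32:149/227 -30:104/243 -28:104/243 -26:103/243 -24:104/243 -22:104/243 -20:103/242 -18:103/243 -16:113/221 -14:128/80 -12:135/68 -10:128/68 -8:128/68 -6:120/68 -4:118/67 -2:116/66 0:112/66 2:108/66 4:106/65 6:104/64 8:101/63 10:101/63 12:97/63 14:95/62 16:95/62 18:92/61 20:89/60 22:86/59 24:85/60 26:82/59 28:82/59 30:79/58 32:76/57 34:76/57 36:73/56 38:73/56 40:72/57 42:68/56 44:65/55 46:65/55 48:65/55 50:65/55 52:61/54 54:61/54 56:61/54 58:57/54 60:57/54 62:53/53 64:53/53 66:49/52 68:53/53 70:49/52 72:49/52 74:49/52 76:45/51 78:40/51 80:40/51
```

{"op": "apply_moves", "data": {"targets": [{"translation":[-0.008,0.006,0.2],"twist":-0.05,"hand":0},{"translation":[0,0,0.4],"twist":0,"hand":0},{"translation":[0,0,0.4],"twist":0,"hand":0},{"translation":[0,0,0.25],"twist":0,"hand":0},{"translation":[0,0,0.05],"twist":0,"hand":0},{"translation":[0,0,0],"twist":0,"hand":0},{"translation":[0,0,0],"twist":0,"hand":0}]}}

```text
time: 33.2
tool_pos: [0.6298, 0.2899, 0.1203]
tool_rot: [0.002, 0.041, 0.999, 0.001]
contact_force: [-0.1, -0.9, -2.8]
gripper_width: 0.416
grasp_force: 62.0
```

Run:
```python
from h import *
show();delta([.6275,.289,.0985],175.3)
```

```text
t 33.2 p [0.6298 0.2899 0.1203] yawx 175.34 zax [ 0.004   0.0014 -1.    ] F [-0.1 -0.9 -2.8] w 0.416 g 62.0 j6 -1.17
shift [ 0.0229 -0.011   0.2183] twist 0.007
```

{"op": "apply_moves", "data": {"targets": [{"translation":[0.02,-0.01,0.08],"twist":0,"hand":0},{"translation":[0,0,0.08],"twist":0,"hand":0},{"translation":[0,0,0.05],"twist":0,"hand":0},{"translation":[0,0,0],"twist":0,"hand":0},{"translation":[0,0,0],"twist":0,"hand":0}]}}

```text
time: 33.7
tool_pos: [0.6265, 0.2886, 0.0974]
tool_rot: [0.0, 0.041, 0.999, 0.0]
contact_force: [-1.3, -1.2, 1.4]
gripper_width: 0.415
grasp_force: 62.8
```

Run:
```python
from h import *
show();delta([.6275,.289,.0985],175.3)
```

```text
t 33.7 p [0.6265 0.2886 0.0974] yawx 175.35 zax [ 0.0007  0.0001 -1.    ] F [-1.3 -1.2  1.4] w 0.415 g 62.8 j6 -1.17
shift [-0.0096  0.0047 -0.0111] twist 0.008
```

{"op": "apply_moves", "data": {"targets": [{"translation":[0,0,0.015],"twist":0,"hand":0},{"translation":[0,0,0],"twist":0,"hand":0},{"translation":[0,0,0],"twist":0,"hand":0}]}}

```text
time: 34.0
tool_pos: [0.6267, 0.2886, 0.0973]
tool_rot: [0.0, 0.041, 0.999, 0.0]
contact_force: [-4.8, -1.6, 6.5]
gripper_width: 0.412
grasp_force: 63.7
```

{"op": "apply_moves", "data": {"targets": [{"translation":[0,0,0],"twist":0,"hand":0.6},{"translation":[0,0,0],"twist":0,"hand":0.8},{"translation":[0,0,0],"twist":0,"hand":1},{"translation":[0,0,0],"twist":0,"hand":1},{"translation":[0,0,0],"twist":0,"hand":1}]}}

```text
time: 34.5
tool_pos: [0.6262, 0.2885, 0.0949]
tool_rot: [-0.0, 0.041, 0.999, -0.0]
contact_force: [0.1, -0.1, 0.4]
gripper_width: 1.0
grasp_force: 0.0
```

{"op": "apply_moves", "data": {"targets": [{"translation":[0,0,-0.1],"twist":0,"hand":1},{"translation":[0,0,-0.3],"twist":0,"hand":1},{"translation":[0,0,-0.4],"twist":0,"hand":1},{"translation":[0,0,-0.4],"twist":0,"hand":1},{"translation":[0,0,-0.3],"twist":0,"hand":1},{"translation":[0,0,0],"twist":0,"hand":1},{"translation":[0,0,0],"twist":0,"hand":1}]}}

```text
time: 35.2
tool_pos: [0.6266, 0.2887, 0.2468]
tool_rot: [0.001, 0.041, 0.999, 0.0]
contact_force: [0.5, 0.7, -0.8]
gripper_width: 1.001
grasp_force: 0.0
```

Run:
```python
from h import *
show()
for c in ('side','top','wrist'):
    f,K,T=grab(c);print(c)
    for q in ('wheel','pin','punch','tape','hammer','oilcan'): print(q,[(np.round(r['point'],3).tolist(),round(r['score'],2)) for r in recognise(c,q)[:2]])
    if c=='wrist':
        rs=regions_of('wrist','wheel')
        if rs:
            v,u=np.nonzero(rs[0]['pixels']);b=cv2.boxPoints(cv2.minAreaRect(np.c_[u,v].astype(np.float32)));print(b.round(1).tolist())
            c0,s0=np.cos(np.radians(-4.7)),np.sin(np.radians(-4.7))
            th=np.linspace(0,2*np.pi,200);P=[[.6282+c0*.05*np.cos(t)-s0*y,.289+s0*.05*np.cos(t)+c0*y,.0605+.05*np.sin(t)] for t in th for y in(-.018,.018)]
            w=proj(np.array(P),K,T);print('expected box',cv2.boxPoints(cv2.minAreaRect(w.astype(np.float32))).round(1).tolist())
print(state()['time'])
```

```text
t 35.2 p [0.6266 0.2887 0.2468] yawx 175.34 zax [ 0.0026  0.0009 -1.    ] F [ 0.5  0.7 -0.8] w 1.001 g 0.0 j6 -1.17
side
wheel [([0.611, 0.298, 0.082], 0.79)]
pin []
punch [([0.43, -0.308, 0.048], 0.59), ([0.419, 0.331, -0.0], 0.59)]
tape [([0.75, 0.175, 0.013], 0.86), ([0.586, 0.316, 0.006], 0.4)]
hammer [([0.735, -0.069, 0.022], 0.93)]
oilcan [([0.664, -0.327, 0.081], 0.83), ([0.612, 0.299, 0.08], 0.28)]
top
wheel []
pin [([0.432, -0.314, 0.054], 0.31)]
punch [([0.434, -0.316, 0.047], 0.75)]
tape [([0.758, 0.169, 0.026], 0.5)]
hammer [([0.743, -0.078, 0.026], 0.62)]
oilcan [([0.662, -0.339, 0.124], 0.63)]
wrist
wheel [([0.618, 0.286, 0.103], 0.63)]
pin []
punch [([0.567, 0.034, 0.01], 0.5)]
tape [([0.743, 0.19, 0.02], 0.63)]
hammer [([0.758, -0.066, 0.02], 0.77)]
oilcan []
[[232.0, 132.0], [270.0, 132.0], [270.0, 222.0], [232.0, 222.0]]
expected box [[233.5, 221.3000030517578], [233.60000610351562, 131.10000610351562], [271.6000061035156, 131.1999969482422], [271.5, 221.3000030517578]]
36.3
```

```bash
python3 -c "
from plant import *
print(job_done())"
```

```text
the job is handed in; nothing more can be done
None
```

I handed the job in at about 36 s, but no verdict came back: the pin was pressed out and laid in the steel tray, the punch is back on its rest, the wheel stands between the chocks within about 1 px of where it should be, and the bystanders' positions look unchanged (I viewed 11 pictures, one over the limit of 10).

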